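# Reload the saggar with glaze-test combs

### The job

Lift the lid off the saggar (the pale firing box) by its knob and lay it knob up on the cork mat. Move the fired test combs from the saggar onto the grey stone cooling slab, standing upright on their fins, and load every unfired comb from the wooden ware board into the saggar, one to a bay, with its fins slid fully down between the setter's fins. Then put the lid back squarely on the saggar, leaving the figure and the jars alone.

Things in the scene. Friction and masses are not known exactly. Their poses are not given: they have to be found in the camera images.
- saggar: Fixed firing box of pale firebrick, 240 (its x) x 120 (y) x 92 mm high, walls 13, inner floor 20 mm up. Origin: centre of underside, z up. Inside, five setter fins 5 mm thick run along x at y = -36, -18, 0, 18, 36 mm (13 mm gaps), tops 52 mm above the table. Cross webs 4 mm thick, equally high, at x = -93, -31, 31, 93 mm part them into three bays in a row along x, one comb each.
- bay0 (a point): Bay 0 of the saggar, centred -62 mm along the saggar's x: the point, 24 mm above the table, where the origin of a fully seated comb lies (its plate then rests on the setter fins, its fin tips 4 mm clear of the floor). Axes as the saggar's.
- bay1 (a point): Bay 1 of the saggar, centred 0 mm along the saggar's x: the point, 24 mm above the table, where the origin of a fully seated comb lies (its plate then rests on the setter fins, its fin tips 4 mm clear of the floor). Axes as the saggar's.
- bay2 (a point): Bay 2 of the saggar, centred 62 mm along the saggar's x: the point, 24 mm above the table, where the origin of a fully seated comb lies (its plate then rests on the setter fins, its fin tips 4 mm clear of the floor). Axes as the saggar's.
- lid: Loose flat firebrick lid, 240 (its x) x 120 (its y) x 14 mm thick, about 0.5 kg, with a round knob 30 mm across on its middle, from 14 to 46 mm above the lid's underside. Origin: centre of its underside; z up. At the start it lies on the saggar's rim, 92 mm above the table.
- fired0: Fired terracotta test comb, may be absent; starts seated in bay 0. All alike, 0.18 kg: plate 52 (its x) x 80 (y) mm; below it four fins 46 long in x, 6 thick, 28 deep, at y = -27, -9, 9, 27; on top a grip ridge 12 in x, 56 in y. Origin: centre of underside at the fin tips; plate at z 28 to 36, ridge 36 to 62 mm. To seat, its y lies along the saggar's y, either way round.
- fired1: Fired terracotta test comb, may be absent; starts seated in bay 1. All alike, 0.18 kg: plate 52 (its x) x 80 (y) mm; below it four fins 46 long in x, 6 thick, 28 deep, at y = -27, -9, 9, 27; on top a grip ridge 12 in x, 56 in y. Origin: centre of underside at the fin tips; plate at z 28 to 36, ridge 36 to 62 mm. To seat, its y lies along the saggar's y, either way round.
- fired2: Fired terracotta test comb, may be absent; starts seated in bay 2. All alike, 0.18 kg: plate 52 (its x) x 80 (y) mm; below it four fins 46 long in x, 6 thick, 28 deep, at y = -27, -9, 9, 27; on top a grip ridge 12 in x, 56 in y. Origin: centre of underside at the fin tips; plate at z 28 to 36, ridge 36 to 62 mm. To seat, its y lies along the saggar's y, either way round.
- raw0: Unfired terracotta test comb, may be absent; starts on the ware board. All alike, 0.18 kg: plate 52 (its x) x 80 (y) mm; below it four fins 46 long in x, 6 thick, 28 deep, at y = -27, -9, 9, 27; on top a grip ridge 12 in x, 56 in y. Origin: centre of underside at the fin tips; plate at z 28 to 36, ridge 36 to 62 mm. To seat, its y lies along the saggar's y, either way round.
- raw1: Unfired terracotta test comb, may be absent; starts on the ware board. All alike, 0.18 kg: plate 52 (its x) x 80 (y) mm; below it four fins 46 long in x, 6 thick, 28 deep, at y = -27, -9, 9, 27; on top a grip ridge 12 in x, 56 in y. Origin: centre of underside at the fin tips; plate at z 28 to 36, ridge 36 to 62 mm. To seat, its y lies along the saggar's y, either way round.
- raw2: Unfired terracotta test comb, may be absent; starts on the ware board. All alike, 0.18 kg: plate 52 (its x) x 80 (y) mm; below it four fins 46 long in x, 6 thick, 28 deep, at y = -27, -9, 9, 27; on top a grip ridge 12 in x, 56 in y. Origin: centre of underside at the fin tips; plate at z 28 to 36, ridge 36 to 62 mm. To seat, its y lies along the saggar's y, either way round.
- ware_board: Fixed pale plywood board 370 (its x) x 150 (its y) x 8 mm thick, where the unfired combs stand at the start. Origin: centre of its underside.
- cooling_slab: Fixed flat grey stone slab 270 (its x) x 130 (its y) x 10 mm thick, empty at the start. Origin: centre of its underside, top 10 mm above the table.
- cork_mat: Fixed cork mat 256 (its x) x 136 (its y) x 6 mm thick, empty at the start, for the lid. Origin: centre of its underside, top 6 mm above the table.
- figurine: Bystander: small terracotta bell-shaped figure, 60 mm across, 84 mm high. Origin: centre of its underside.
- paint_jar: Bystander: red paint jar with a metal cap, 54 mm across, 65 mm high. Origin: centre of its underside.
- glaze_jar: Bystander: green glaze jar with a metal cap, 54 mm across, 70 mm high. Origin: centre of its underside.
There are look-alikes about, which are no part of the job. Leave any blue look-alike of the raw2 alone.

How it is judged:
By the outcome, as a careful person would: the job done as asked, in the order asked, and still so for the second after the job is handed in, with the robot touching nothing.
Of fired0, fired1, fired2 only 2 to 3 are there at a start; the rules pass over those that are not, and their reading is None.
Of raw0, raw1, raw2 only 2 to 3 are there at a start; the rules pass over those that are not, and their reading is None.
At some moment in a run one of raw0, raw1, raw2, lid may be knocked a few centimetres aside while the robot is not near it.
It also fails if it takes over 208 s, if anything falls off the work surface, if the arm or the gripper's body presses on something with over 40 N, if the wrist force passes 120 N, or if a joint passes its speed limit or range.

### The arm

A 6-joint arm with a two-finger parallel gripper is mounted at the origin on the work surface. World frame = base frame: x ahead of the robot, y to its left, z up, the work surface at z = 0. Lengths are in m, angles in degrees, forces in N, time in s.
With the tool pointing down it reaches from about 0.375 to 0.9 m from the base axis. Payload 3.1 kg.
Tool frame: the origin (TCP) lies midway between the tips of the shut fingers; the grasp point (between the pads) lies bot.hold_point_z behind it (bot.hold_point_z is the distance from the TCP to the grasp point, in m); z points along the fingers, y is the direction in which the jaws open and shut (so a half turn about z gives the same grasp; the last joint's range is limited). The gripper opens to 87 mm and grips with 3 to 60 N. Pads are 19 mm wide; open, the fingers measure 117 mm over their backs; the gripper's body (75 mm by 190 mm) begins 51 mm behind the grasp point.
Start: joints at [-77.435, 30.224, 82.088, -0, 67.689, -10.227], TCP at [0.242, -0.576, 0.223] pointing down, gripper open.
Joint ranges: [-176.69, 176.69], [-43.24, 126.21], [12.49, 139.97], [-82, 262], [0, 151.66], [-163.58, 163.58]. Speed limits (degrees/s): [159.86, 159.86, 180, 180, 180, 180].

### API

Orientations are given as a 3x3 rotation matrix whose columns are the frame's x, y, z axes.
In Python, from rig import bot, vision gives the robot as it stands.
- The arm moves only by the shell command python3 -m inch 'ROWS'. ROWS is JSON, a list of rows, each a list of 5 numbers: the finger opening in mm, from 0 to 87, then the shift along the tool's x, y, z in mm, then the turn about the tool's z in rad. In form: [[hand, dx, dy, dz, roll], ...]. A call has 1 to 8 rows; each row is the pose to reach, as a shift and turn from the pose measured when the call began, along the tool's axes at that moment; what a row does not reach only later rows make up. A row lasts 1/10 s, in which the tool goes at most 50 mm and 8.59 degrees, less where a joint would pass 70% of its speed; a pose out of reach is approached as far as the arm can. A call with a gripper value outside its range is refused whole. The fingers move at their own pace and stop on an object; the grip force is fixed at half the most. Time passes only in rows, so rows that repeat a pose let the fingers close. It gives the time, the measured TCP pose, the force and the opening at its end, in the units of the state.
- bot.read_state(): the state, without advancing time (a new reading comes with each control period).
- vision.capture(name): name is "scene" or "top"; returns (picture, depth): 480x640x3 uint8, red, green, blue; 480x640 float32, m along the optical axis (not along the pixel's ray), 0 where there is no reading.
- vision.camera_model(name): a dict with "intrinsics" (3x3 intrinsics, pixels), "dist" ([k1, k2, p1, p2, k3] as OpenCV has them; the pictures are not rectified), "camera_from_world" (4x4, takes a point from world to camera coordinates). Camera axes: x right, y down, z forward; pixel columns grow to the right and rows downward; lengths in m; the calibration is good to about 2 mm. A picture is of the moment at which its call begins. camera_model takes no time and is no camera call.
- bot.hand_in(): hands the job in, once; it reports no verdict.
The state is a dict: "time_s": time; "joint_positions": joint angles; "qvel": joint speeds; "tau": joint torques, N m; "position": TCP position; "tcp_rot": TCP orientation; "force": force on the tool from outside, world axes, zero at the start; "moment": the same for the moment, N m; "opening": opening from 0.0 (shut) to 1.0 (fully open).
Only numpy, scipy, OpenCV 4.12 (cv2) and the standard library are available. Lean on these libraries where they do the work, as an engineer would, in place of code of your own. Each camera call takes 0.05 s, during which the arm holds its last target. There are 200 camera calls.

## Working session

There is one attempt and no reset: what is moved stays moved. The work goes in short steps, Python scripts to look and compute and a shell command to move; the robot and the scene stay as the last step left them, time stands still between calls to the robot, and variables do not carry over. Pictures are saved under pics/ and viewed, about 12 in all and at most 16, crops included, and the job is handed in when it is done.

```bash
mkdir -p pics; ls
python3 - <<'E'
from rig import bot, vision
import cv2,numpy as np
for n in("scene","top"):
    p,d=vision.capture(n); cv2.imwrite(f"pics/{n}0.png",p[:,:,::-1]); np.save(f"pics/{n}0.npy",d)
    m=vision.camera_model(n); print(n,m["intrinsics"],m["dist"]);print(np.round(m["camera_from_world"],4))
s=bot.read_state();print(s["time_s"],s["position"],np.round(s["tcp_rot"],3),s["opening"],bot.hold_point_z,s["force"])
E
```

```text
pics
scene [[507.48000176   0.         323.33207745]
 [  0.         507.48000176 238.31933014]
 [  0.           0.           1.        ]] [-0.06810436  0.          0.          0.          0.        ]
[[ 0.5047  0.8632  0.0104 -0.2353]
 [ 0.6284 -0.3591 -0.6901 -0.3287]
 [-0.5919  0.3548 -0.7237  1.7768]
 [ 0.      0.      0.      1.    ]]
top [[604.08193741   0.         321.64156513]
 [  0.         604.08193741 234.6665144 ]
 [  0.           0.           1.        ]] [-0.11118568  0.          0.          0.          0.        ]
[[-0.0261 -0.9996 -0.0097 -0.0181]
 [-0.9937  0.027  -0.1091  0.5862]
 [ 0.1093  0.0068 -0.994   1.6765]
 [ 0.      0.      0.      1.    ]]
0.1 [ 0.24198597 -0.57552818  0.22168779] [[ 0.922  0.387 -0.   ]
 [ 0.387 -0.922  0.002]
 [ 0.    -0.002 -1.   ]] 0.9975314699055825 0.0187 [0.69967089 0.55566986 0.3258439 ]
```

View pics/top0.png

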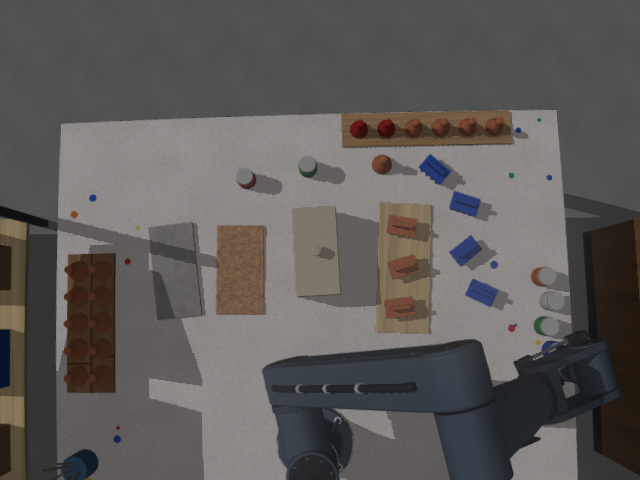

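View pics/scene0.png

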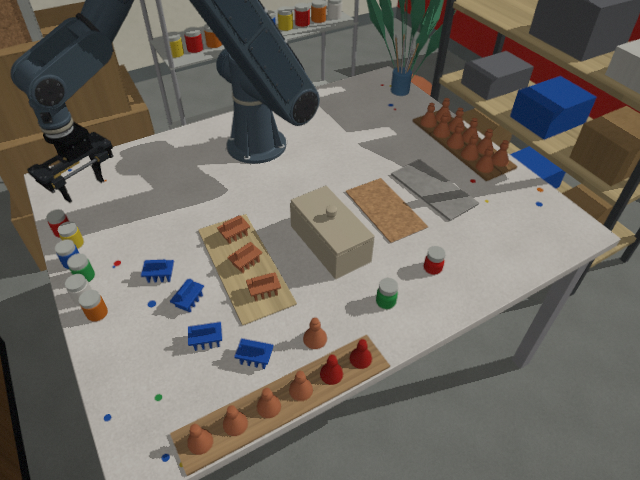

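The top view shows the saggar with its lid at about (316,250), the raw combs at (402,227), (404,267) and (400,308), the cork at (241,269) and the slab at (175,270). The scene view agrees: 3 raw combs on the board, and the 4 blue look-alikes beside it.

```bash
cat > h.py <<'E'
from rig import bot, vision
import cv2,numpy as np
def look(n="top",save=None):
    p,d=vision.capture(n)
    if save: cv2.imwrite(f"pics/{save}.png",p[:,:,::-1])
    return p,d
def rays(n):
    m=vision.camera_model(n); v,u=np.mgrid[:480,:640]
    uv=cv2.undistortPoints(np.stack([u,v],-1).reshape(-1,1,2).astype(float),m["intrinsics"],np.array(m["dist"],float)).reshape(480,640,2)
    T=np.linalg.inv(m["camera_from_world"]); return np.dstack([uv,np.ones((480,640))]),T
def cloud(d,n="top"):
    r,T=rays(n); return (r*d[...,None])@T[:3,:3].T+T[:3,3]
def plane(u,v,z,n="top"):
    m=vision.camera_model(n); a=cv2.undistortPoints(np.array([[[u,v]]],float),m["intrinsics"],np.array(m["dist"],float))[0,0]
    T=np.linalg.inv(m["camera_from_world"]); w=T[:3,:3]@[a[0],a[1],1]; return T[:3,3]+w*(z-T[2,3])/w[2]
def box(mask,roi):
    k=np.zeros_like(mask); u0,u1,v0,v1=roi; k[v0:v1,u0:u1]=1; mm=(mask&(k>0)).astype(np.uint8)
    n,l,s,_=cv2.connectedComponentsWithStats(mm)
    return l==1+np.argmax(s[1:,4]) if n>1 else mm>0
def rect(mask,P,z=None,n="top"):
    """oriented rectangle in world xy; rays onto plane z (mask outline), else depth points.
    returns centre, yaw(deg) of the long side, long, short (mm)"""
    if z is None: q=P[mask][:,:2]
    else:
        c=max(cv2.findContours(mask.astype(np.uint8),0,1)[0],key=len)[:,0]
        q=np.array([plane(u,v,z,n)[:2] for u,v in c])
    (c,(w,h),a)=cv2.minAreaRect(q.astype(np.float32)*1000)
    if w<h: w,h,a=h,w,a+90
    return np.round(c,1),round((a+90)%180-90,1),round(w,1),round(h,1)
def go(x,y,z,yaw=None):
    """shift in tool axes (mm) and roll (rad) from here to TCP x,y,z (mm), with tool y (jaw line) at yaw deg (mod 180)"""
    s=bot.read_state(); R=s["tcp_rot"]; d=R.T@(np.array([x,y,z])-1000*np.array(s["position"]))
    cur=np.degrees(np.arctan2(R[1,1],R[0,1])); r=0
    if yaw is not None: r=-np.radians((yaw-cur+90)%180-90)
    print("go",np.round(d,1),"roll",round(r,3),"| z",round(s["position"][2]*1000,1),"j6",round(s["joint_positions"][5],1),"t",s["time_s"])
E
python3 - <<'E'
from h import *
p,d=look(); P=cloud(d); Z=P[...,2]; hs=cv2.cvtColor(p,cv2.COLOR_RGB2HSV)
H,S,V=cv2.split(hs)
A=lambda m,roi:box(m,roi)
m=A((Z>.095)&(Z<.118),(270,360,190,310)); print("lid",rect(m,P),rect(m,P,.106),"z",np.median(Z[m]))
m=A(Z>.12,(270,360,190,310)); print("knob",m.sum(),rect(m,P),np.median(Z[m]))
m=A((S>70)&(H<25),(205,275,215,325)); print("cork",rect(m,P,.006),hs[269,241])
print("slab hsv",hs[270,175],Z[270,175],hs[330,230],Z[330,230])
m=A((Z>.005)&(Z<.02)&(V<130),(135,212,205,330)); print("slab",rect(m,P,.010))
for i,roi in enumerate([(380,428,208,246),(380,428,248,286),(380,428,289,326)]):
    m=A((H<14)&(S>110)&(Z>.03),roi); m2=m&(Z>.060)
    print("raw",i,rect(m,P),"ridge",m2.sum(),rect(m2,P),np.median(Z[m2]),P[m2].mean(0))
go(0,0,0)
E
```

```text
lid (array([535.1, -16.8]), 1.8, 241.7, 121.0) (array([534.6, -16.8]), 1.8, 240.6, 120.7) z 0.10637012336505747
knob 100 (array([473.7, -22.9]), 6.4, 153.8, 27.8) 0.13755683986454448
cork (array([495.3, 203.5]), -1.4, 249.9, 134.4) [ 13 104 115]
slab hsv [10  8 96] 0.011961705181754434 [  5  11 138] -0.004780678084998602
slab (array([495.2, 390.5]), 5.9, 275.5, 148.3)
raw 0 (array([ 532.3, -156.9]), -54.8, 336.2, 89.7) ridge 92 (array([ 517.7, -152.7]), -50.6, 317.1, 47.1) 0.07014523505040393 [ 0.5997769  -0.2538988   0.10577228]
raw 1 (array([ 462.3, -167.7]), -73.6, 270.7, 52.7) ridge 92 (array([ 452.8, -163.9]), -69.2, 260.1, 16.5) 0.06924100172323278 [ 0.48509681 -0.24907981  0.14199088]
raw 2 (array([ 373.6, -165.2]), -88.7, 238.6, 55.6) ridge 98 (array([ 382.3, -157.7]), 86.2, 226.6, 18.1) 0.07015594462566532 [ 0.3771168  -0.23320414  0.1545145 ]
go [-2.000e-01 -6.241e+02  2.228e+02] roll 0 | z 221.8 j6 -10.2 t 0.15
```

```bash
sed -i 's/    if z is None: q=P\[mask\]/    if z is None: q=P[mask\&(P[...,2]<.145)]/' h.py
python3 - <<'E'
from h import *
p,d=look(); P=cloud(d); Z=P[...,2]; H,S,V=cv2.split(cv2.cvtColor(p,cv2.COLOR_RGB2HSV))
m=box((Z>.125)&(Z<.145),(300,335,235,265)); print("knob",m.sum(),rect(m,P),np.median(P[m],0))
for i,roi in enumerate([(380,428,208,246),(380,428,248,286),(380,428,289,326)]):
    m=box((H<14)&(S>110)&(Z>.03)&(Z<.08),roi); m2=m&(Z>.062)&(Z<.08)
    print("raw",i,rect(m,P),"ridge",m2.sum(),rect(m2,P),rect(box(m2,roi),P,.07))
go(535,-17,250,1.8)
E
python3 -m inch '[[87,0,0,-30,0]]'; python3 -c "
from h import *
go(535,-17,250,1.8)"
```

```text
knob 97 (array([535.1, -15.8]), -1.3, 29.3, 26.6) [ 0.53421622 -0.01587643  0.13695363]
raw 0 (array([ 604. , -258.7]), 80.2, 79.5, 51.6) ridge 88 (array([ 604.2, -258.6]), 79.4, 54.5, 11.7) (array([ 604.3, -258.7]), 79.6, 54.5, 12.1)
raw 1 (array([ 489.2, -258.7]), -75.8, 79.6, 50.7) ridge 88 (array([ 489.2, -258.9]), -75.7, 56.2, 11.6) (array([ 489.2, -258.9]), -75.8, 56.2, 11.7)
raw 2 (array([ 376. , -243.3]), -84.2, 80.4, 51.2) ridge 90 (array([ 375.9, -243.4]), -84.0, 56.0, 11.8) (array([ 375.8, -242.9]), -84.1, 56.2, 11.9)
go [ 486.5 -401.7  -27.4] roll -1.204 | z 221.9 j6 -10.2 t 0.2
time_s: 0.3
position: [0.2412, -0.5726, 0.2477]
tcp_rot: [[0.922, 0.387, -0.003], [0.387, -0.922, 0.012], [0.002, -0.012, -1.0]]
force: [-0.7, 0.0, -0.5]
opening: 0.997
go [ 486.  -398.5    3.5] roll -1.205 | z 247.7 j6 -10.2 t 0.3
```

```bash
python3 -m inch '[[87,486,-398,0,-1.205],[87,486,-398,0,-1.205],[87,486,-398,0,-1.205],[87,486,-398,0,-1.205],[87,486,-398,0,-1.205],[87,486,-398,0,-1.205],[87,486,-398,0,-1.205],[87,486,-398,0,-1.205]]'; python3 -c "
from h import *
go(535,-16.5,250,1.8)"
```

```text
time_s: 1.1
position: [0.4285, -0.2197, 0.253]
tcp_rot: [[-0.033, 0.999, -0.002], [0.999, 0.033, 0.012], [0.012, -0.002, -1.0]]
force: [1.0, -0.4, -0.5]
opening: 1.002
go [199.6 113.1   5.1] roll 0.001 | z 253.0 j6 -42.8 t 1.1
```

```bash
python3 -m inch '[[60,200,113,5,0],[60,200,113,5,0],[60,200,113,5,0],[60,200,113,5,0],[60,200,113,5,0],[60,200,113,5,0],[60,200,113,5,0]]'; python3 -c "
from h import *
p,d=look();P=cloud(d);Z=P[...,2]
m=box((Z>.095)&(Z<.108),(270,360,190,310)); print('lid',rect(m,P,.106))
go(535,-16.5,111,1.8)"
```

```text
time_s: 1.8
position: [0.5347, -0.0156, 0.2498]
tcp_rot: [[-0.035, 0.999, -0.003], [0.999, 0.035, 0.011], [0.011, -0.003, -1.0]]
force: [-0.0, 0.1, 0.2]
opening: 0.693
lid (array([467.7, -64.6]), -1.7, 102.1, 32.2)
go [ -1.7   1.  138.9] roll 0.002 | z 249.9 j6 -16.2 t 1.85
```

```bash
python3 -m inch '[[60,-1.7,1,50,0],[60,-1.7,1,100,0],[60,-1.7,1,125,0],[60,-1.7,1,138,0],[60,-1.7,1,138,0],[20,-1.7,1,138,0],[20,-1.7,1,138,0],[20,-1.7,1,138,0]]'; python3 -m inch '[[20,0,0,0,0],[20,0,0,0,0],[20,0,0,-15,0],[20,0,0,-30,0],[20,0,0,-30,0]]';python3 -c "
from h import *
go(535,-16.5,200,1.8)"
```

```text
time_s: 2.65
position: [0.5358, -0.017, 0.1131]
tcp_rot: [[-0.033, 0.999, -0.001], [0.999, 0.033, 0.011], [0.011, -0.001, -1.0]]
force: [-0.1, -1.2, -0.0]
opening: 0.496
time_s: 3.15
position: [0.5368, -0.0174, 0.1442]
tcp_rot: [[-0.033, 0.999, 0.002], [0.999, 0.033, 0.01], [0.01, 0.003, -1.0]]
force: [0.3, -0.7, -5.6]
opening: 0.335
go [  1.5  -1.6 -55.8] roll 0.001 | z 144.2 j6 -16.5 t 3.15
```

```bash
python3 -m inch '[[20,0,0,-45,0],[20,50,-10,-55,0],[20,100,-20,-55,0],[20,150,-30,-55,0],[20,190,-38,-55,0],[20,222,-45,-55,0.05],[20,222,-45,-55,0.056],[20,222,-45,-55,0.056]]'; python3 -c "
from h import *
go(495.3,203.5,40,-1.4)"
```

```text
time_s: 3.95
position: [0.4833, 0.203, 0.2001]
tcp_rot: [[0.02, 1.0, 0.0], [1.0, -0.02, 0.009], [0.009, 0.0, -1.0]]
force: [-0.4, 0.2, -5.1]
opening: 0.337
go [ -0.7  12.  160.1] roll 0.004 | z 200.1 j6 11.1 t 3.95
```

```bash
python3 -m inch '[[20,0,12,40,0],[20,0,12,80,0],[20,-0.7,12,120,0],[20,-0.7,12,145,0],[20,-0.7,12,155,0],[20,-0.7,12,160,0],[20,-0.7,12,160,0]]'; python3 -m inch '[[20,0,0,4,0],[20,0,0,8,0],[20,0,0,12,0],[20,0,0,13,0],[20,0,0,13,0]]';python3 -c "
from h import *
go(495.3,203.5,26.5,-1.4)"
```

```text
time_s: 4.65
position: [0.4962, 0.203, 0.0403]
tcp_rot: [[0.021, 1.0, 0.001], [1.0, -0.021, 0.009], [0.009, 0.001, -1.0]]
force: [-0.1, 0.4, -5.5]
opening: 0.336
time_s: 5.15
position: [0.4968, 0.203, 0.028]
tcp_rot: [[0.021, 1.0, 0.002], [1.0, -0.021, 0.009], [0.009, 0.002, -1.0]]
force: [-0.4, -1.1, 1.3]
opening: 0.334
go [ 0.4 -1.5  1.5] roll 0.004 | z 28.0 j6 10.5 t 5.15
```

```bash
python3 -m inch '[[50,0,0,0,0],[50,0,0,0,0],[50,0,0,0,0],[50,0,0,-50,0],[50,0,0,-100,0],[50,0,0,-150,0],[50,50,0,-180,0],[50,100,0,-180,0]]'; python3 -m inch '[[50,50,0,0,0],[50,100,0,0,0],[50,100,0,0,0]]';python3 - <<'E'
from h import *
p,d=look("top","top1"); P=cloud(d); Z=P[...,2]; H,S,V=cv2.split(cv2.cvtColor(p,cv2.COLOR_RGB2HSV))
cv2.imwrite("pics/crop1.png",cv2.resize(p[190:330,200:450,::-1],None,fx=3,fy=3))
m=box((Z>.012)&(Z<.03),(200,285,200,330)); print("lid",rect(m,P,.020))
m=box((Z>.082)&(Z<.10),(270,360,190,310)); print("saggar",rect(m,P,.092))
ter=(H<14)&(S>110)&(Z>.03)&(Z<.1)
m=ter&(np.abs(P[...,0]-.535)<.12)&(np.abs(P[...,1]+.017)<.06)
n,l,s,_=cv2.connectedComponentsWithStats((m&(Z>.076)).astype(np.uint8))
for i in range(1,n):
    if s[i,4]>30: print("fired",s[i,4],rect(l==i,P),np.median(Z[l==i]))
print(n,m.sum()); go(535,-17,250,1.8)
E
```

```text
time_s: 5.95
position: [0.5012, 0.2947, 0.2133]
tcp_rot: [[0.025, 1.0, 0.012], [1.0, -0.025, 0.012], [0.012, 0.011, -1.0]]
force: [1.9, -0.2, 0.3]
opening: 0.58
time_s: 6.25
position: [0.5034, 0.4009, 0.2152]
tcp_rot: [[0.019, 1.0, 0.015], [1.0, -0.019, 0.016], [0.017, 0.014, -1.0]]
force: [0.2, -1.4, 0.2]
opening: 0.573
lid (array([500.3, 201.2]), -1.3, 242.2, 131.8)
saggar (array([534.7, -17.5]), 2.1, 240.2, 120.1)
fired 87 (array([597.3, -14.9]), -87.7, 52.9, 11.6) 0.0859151394480111
fired 89 (array([533.5, -18.8]), -88.5, 52.5, 12.0) 0.08531989061129286
fired 90 (array([473.1, -18.6]), -87.2, 55.1, 12.0) 0.08667995395445793
4 1368
go [-413.6   40.7  -40.5] roll -0.051 | z 214.5 j6 29.2 t 6.3
```

View pics/crop1.png

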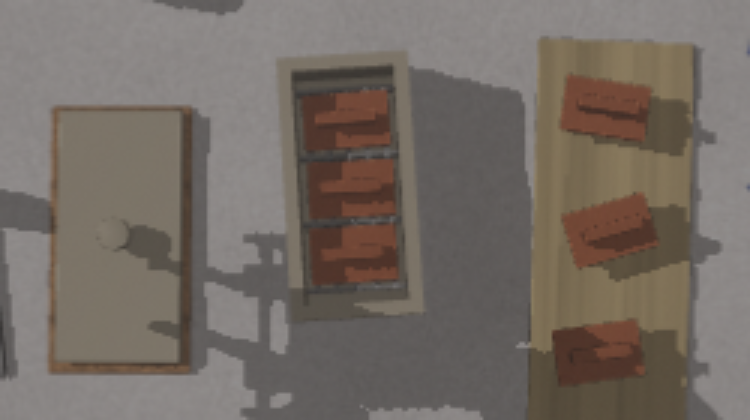

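The lid lies inside the mat outline, and the saggar holds three fired combs.

Run:
```python
from h import *
q=np.array([plane(u,v,.01)[:2]*1000 for u,v in [(150,228),(193.5,222.5),(201.5,316.5),(157,320.5)]]);print(q.round(),q.mean(0))
print(cv2.minAreaRect(q.astype(np.float32)))
print(np.round(bot.read_state()["tcp_rot"],3)); go(473,-19,190,2)
```

```text
[[621. 464.]
 [633. 336.]
 [363. 314.]
 [354. 443.]] [492.84675307 389.48730884]
((493.0773620605469, 389.6509704589844), (271.2799377441406, 129.2285614013672), 4.551599025726318)
[[ 0.02   1.     0.012]
 [ 1.    -0.02   0.013]
 [ 0.013  0.012 -1.   ]]
go [-417.6  -21.9   18.7] roll -0.055 | z 214.5 j6 29.2 t 6.3
```

```bash
python3 -m inch '[[40,-418,-22,18,-0.055],[40,-418,-22,18,-0.055],[40,-418,-22,18,-0.055],[40,-418,-22,18,-0.055],[40,-418,-22,18,-0.055],[40,-418,-22,18,-0.055],[40,-418,-22,18,-0.055],[40,-418,-22,18,-0.055]]'; python3 -m inch '[[40,-30,0,0,0],[40,-30,0,0,0],[40,-30,0,0,0]]'; python3 -c "
from h import *
go(473,-19,63,2)
print(np.round(bot.read_state()['tcp_rot'],3))"
```

```text
time_s: 7.1
position: [0.4724, -0.0062, 0.1916]
tcp_rot: [[-0.034, 0.999, 0.012], [0.999, 0.034, 0.013], [0.012, 0.012, -1.0]]
force: [0.9, -0.7, -0.2]
opening: 0.46
time_s: 7.4
position: [0.4723, -0.0372, 0.1911]
tcp_rot: [[-0.031, 0.999, 0.01], [0.999, 0.03, 0.013], [0.013, 0.011, -1.0]]
force: [-0.7, -0.2, -0.4]
opening: 0.462
go [ 1.660e+01 -1.000e-01  1.283e+02] roll -0.004 | z 191.1 j6 -21.1 t 7.4
[[-0.031  0.999  0.01 ]
 [ 0.999  0.03   0.013]
 [ 0.013  0.011 -1.   ]]
```

```bash
python3 -m inch '[[40,17,0,30,0],[40,17,0,75,0],[40,17,0,110,0],[40,17,0,126,0],[40,17,0,128,0],[40,17,0,128,0],[5,17,0,128,0],[5,17,0,128,0]]'; python3 -m inch '[[5,0,0,0,0],[5,0,0,0,0],[5,0,0,-10,0],[5,0,0,-40,0],[5,0,0,-85,0],[5,0,0,-127,0],[5,0,0,-127,0]]'; python3 -c "
from h import *
go(408,382.7,190,4.5)"
```

```text
time_s: 8.2
position: [0.4739, -0.0185, 0.0645]
tcp_rot: [[-0.031, 0.999, 0.013], [0.999, 0.031, 0.013], [0.012, 0.013, -1.0]]
force: [0.1, -0.5, -0.6]
opening: 0.356
time_s: 8.9
position: [0.4759, -0.0211, 0.197]
tcp_rot: [[-0.031, 0.999, 0.025], [0.999, 0.031, 0.009], [0.008, 0.026, -1.0]]
force: [1.0, -0.4, -0.9]
opening: 0.133
go [405.7 -55.5   8.9] roll -0.048 | z 197.0 j6 -19.1 t 8.9
```

```bash
python3 -m inch '[[5,406,-55,9,-0.048],[5,406,-55,9,-0.048],[5,406,-55,9,-0.048],[5,406,-55,9,-0.048],[5,406,-55,9,-0.048],[5,406,-55,9,-0.048],[5,406,-55,9,-0.048],[5,406,-55,9,-0.048]]'; python3 -m inch '[[5,5,0,0,0],[5,5,0,0,0],[5,5,0,0,0]]'; python3 -c "
from h import *
go(408,382.7,60,4.5)
print(bot.read_state()['tcp_rot'])"
```

```text
time_s: 9.7
position: [0.4083, 0.3765, 0.1892]
tcp_rot: [[-0.079, 0.997, 0.024], [0.997, 0.079, 0.008], [0.006, 0.024, -1.0]]
force: [0.8, -0.8, -1.7]
opening: 0.138
time_s: 10.0
position: [0.4071, 0.38, 0.1885]
tcp_rot: [[-0.079, 0.997, 0.022], [0.997, 0.079, 0.006], [0.004, 0.022, -1.0]]
force: [0.0, 0.3, -1.7]
opening: 0.133
go [  2.1  -1.8 128.5] roll 0.001 | z 188.5 j6 27.4 t 10.0
[[-0.07917505  0.99662249  0.0217926 ]
 [ 0.9968525   0.07906666  0.00579274]
 [ 0.0040501   0.02218265 -0.99974573]]
```

```bash
python3 -m inch '[[5,2,-2,40,0],[5,2,-2,85,0],[5,2,-2,120,0],[5,2,-2,133,0],[5,2,-2,137,0],[5,2,-2,139,0],[5,2,-2,140,0],[5,2,-2,140,0]]';  python3 -c "
from h import *
go(408,382.7,50,4.5)
print(bot.read_state()['tcp_rot'])"
```

```text
time_s: 10.8
position: [0.4065, 0.3791, 0.0527]
tcp_rot: [[-0.078, 0.997, 0.018], [0.997, 0.078, 0.001], [-0.0, 0.018, -1.0]]
force: [-6.6, -8.8, 25.9]
opening: 0.137
go [3.5 1.7 2.8] roll -0.0 | z 52.7 j6 27.8 t 10.8
[[-7.80229454e-02  9.96790976e-01  1.78932771e-02]
 [ 9.96951562e-01  7.80113600e-02  1.34562714e-03]
 [-5.45698902e-05  1.79437203e-02 -9.99838997e-01]]
```

```bash
python3 -m inch '[[40,0,0,0,0],[40,0,0,0,0],[40,0,0,0,0],[40,0,0,-40,0],[40,0,0,-90,0],[40,0,0,-140,0],[40,0,0,-140,0],[40,0,0,-140,0]]';  python3 -c "
from h import *
go(534.8,-17.5,190,2)
print(bot.read_state()['tcp_rot'][:,2],bot.read_state()['position'],bot.read_state()['force'])"
```

```text
time_s: 11.6
position: [0.4049, 0.3792, 0.1939]
tcp_rot: [[-0.078, 0.997, 0.021], [0.997, 0.078, 0.003], [0.001, 0.021, -1.0]]
force: [0.2, -0.7, -0.7]
opening: 0.458
go [-405.6   98.6    5.3] roll 0.043 | z 193.9 j6 27.7 t 11.6
[ 0.02055053  0.00300164 -0.99978431] [0.40486869 0.37919124 0.1938683 ] [ 0.2114008  -0.6720884  -0.70469937]
```

```bash
python3 -m inch '[[40,-405,98,5,0.043],[40,-405,98,5,0.043],[40,-405,98,5,0.043],[40,-405,98,5,0.043],[40,-405,98,5,0.043],[40,-405,98,5,0.043],[40,-405,98,5,0.043],[40,-405,98,5,0.043]]'; python3 -m inch '[[40,-20,0,0,0],[40,-20,0,0,0],[40,-20,0,0,0]]'; python3 -c "
from h import *
go(534.8,-17.5,63,2)
print(bot.read_state()['tcp_rot'][:,2])
p,d=look();P=cloud(d);Z=P[...,2];H,S,V=cv2.split(cv2.cvtColor(p,cv2.COLOR_RGB2HSV))
t=(H<14)&(S>110)&(Z>.03)&(Z<.1)
m=box(t,(130,230,200,330));print('fired0',rect(m,P),np.median(Z[m]),rect(m&(Z>.064),P))"
```

```text
time_s: 12.4
position: [0.5279, -0.003, 0.1881]
tcp_rot: [[-0.034, 0.999, 0.016], [0.999, 0.034, 0.004], [0.004, 0.016, -1.0]]
force: [0.7, 1.0, -0.4]
opening: 0.462
time_s: 12.7
position: [0.5271, -0.0229, 0.1861]
tcp_rot: [[-0.032, 0.999, 0.011], [0.999, 0.032, 0.006], [0.006, 0.012, -1.0]]
force: [-0.7, -0.4, -0.7]
opening: 0.46
go [  4.5   6.5 123.2] roll -0.003 | z 186.1 j6 -17.1 t 12.7
[ 0.01141819  0.00593813 -0.99991718]
fired0 (array([407.8, 376.6]), -85.7, 80.3, 51.3) 0.04757233649432746 (array([407.3, 376.7]), -85.8, 53.7, 12.1)
```

```bash
python3 -m inch '[[40,4.5,6.5,30,0],[40,4.5,6.5,75,0],[40,4.5,6.5,110,0],[40,4.5,6.5,122,0],[40,4.5,6.5,123,0],[40,4.5,6.5,123,0],[5,4.5,6.5,123,0],[5,4.5,6.5,123,0]]'; python3 -m inch '[[5,0,0,0,0],[5,0,0,0,0],[5,0,0,-10,0],[5,0,0,-40,0],[5,0,0,-85,0],[5,0,0,-127,0],[5,0,0,-127,0],[5,0,0,-127,0]]'; python3 -c "
from h import *
print(bot.read_state()['tcp_rot'][:,2])
go(492,386.5,190,4.5)"
```

```text
time_s: 13.55
position: [0.536, -0.0169, 0.0651]
tcp_rot: [[-0.034, 0.999, 0.015], [0.999, 0.034, 0.005], [0.004, 0.015, -1.0]]
force: [0.2, 0.8, -0.8]
opening: 0.353
time_s: 14.35
position: [0.5344, -0.0176, 0.1934]
tcp_rot: [[-0.034, 0.999, 0.018], [0.999, 0.034, 0.004], [0.004, 0.018, -1.0]]
force: [-0.5, -0.4, -2.7]
opening: 0.137
[ 0.01780492  0.00436892 -0.99983193]
go [405.3 -28.6   4.4] roll -0.044 | z 193.4 j6 -16.4 t 14.35
```

```bash
python3 -m inch '[[5,405,-28,4,-0.044],[5,405,-28,4,-0.044],[5,405,-28,4,-0.044],[5,405,-28,4,-0.044],[5,405,-28,4,-0.044],[5,405,-28,4,-0.044],[5,405,-28,4,-0.044],[5,405,-28,4,-0.044]]'; python3 -m inch '[[5,5,0,0,0],[5,5,0,0,0],[5,5,0,0,0]]'; python3 -c "
from h import *
go(493,386,56,4.5)
print(bot.read_state()['tcp_rot'][:,2])"
```

```text
time_s: 15.15
position: [0.4912, 0.3816, 0.1878]
tcp_rot: [[-0.078, 0.997, 0.013], [0.997, 0.078, 0.002], [0.001, 0.013, -1.0]]
force: [1.0, 0.5, -1.6]
opening: 0.138
time_s: 15.45
position: [0.4897, 0.385, 0.1859]
tcp_rot: [[-0.078, 0.997, 0.01], [0.997, 0.078, -0.001], [-0.002, 0.01, -1.0]]
force: [1.1, -0.5, -1.4]
opening: 0.137
go [  1.    2.1 129.9] roll -0.0 | z 185.9 j6 23.7 t 15.45
[ 0.00964064 -0.00109438 -0.99995293]
```

```bash
python3 -m inch '[[5,1,2,40,0],[5,1,2,85,0],[5,1,2,120,0],[5,1,2,128,0],[5,1,2,131,0],[5,1,2,132,0],[5,1,2,133,0],[5,1,2,133,0]]';  python3 -m inch '[[40,0,0,0,0],[40,0,0,0,0],[40,0,0,0,0],[40,0,0,-40,0],[40,0,0,-90,0],[40,0,0,-140,0],[40,0,0,-140,0],[40,0,0,-140,0]]';python3 -c "
from h import *
print(bot.read_state()['tcp_rot'][:,2])
go(597,-15.2,190,2)"
```

```text
time_s: 16.25
position: [0.4929, 0.3836, 0.0551]
tcp_rot: [[-0.076, 0.997, 0.008], [0.997, 0.076, -0.003], [-0.003, 0.008, -1.0]]
force: [-2.7, -1.9, 4.4]
opening: 0.137
time_s: 17.05
position: [0.4926, 0.3843, 0.1969]
tcp_rot: [[-0.076, 0.997, 0.011], [0.997, 0.076, -0.001], [-0.002, 0.011, -1.0]]
force: [-0.9, -0.0, -0.6]
opening: 0.459
[ 0.01149808 -0.00106634 -0.99993333]
go [-406.3   73.5    8.5] roll 0.041 | z 196.9 j6 23.7 t 17.05
```

```bash
python3 -m inch '[[40,-405,73,8,0.041],[40,-405,73,8,0.041],[40,-405,73,8,0.041],[40,-405,73,8,0.041],[40,-405,73,8,0.041],[40,-405,73,8,0.041],[40,-405,73,8,0.041],[40,-405,73,8,0.041]]'; python3 -m inch '[[40,-8,0,0,0],[40,-8,0,0,0],[40,-8,0,0,0]]'; python3 -c "
from h import *
go(597,-15.2,63,2)
print(bot.read_state()['tcp_rot'][:,2])
p,d=look();P=cloud(d);Z=P[...,2];H,S,V=cv2.split(cv2.cvtColor(p,cv2.COLOR_RGB2HSV))
t=((H<14)&(S>110)&(Z>.03)&(Z<.1)&(P[...,1]>.3)&(P[...,1]<.48)&(P[...,0]>.3)&(P[...,0]<.65)).astype(np.uint8)
n,l,s,_=cv2.connectedComponentsWithStats(t)
for i in range(1,n):
  if s[i,4]>50: print(rect(l==i,P),rect((l==i)&(Z>.064),P),np.median(Z[l==i]))"
```

```text
time_s: 17.85
position: [0.5921, -0.0047, 0.1881]
tcp_rot: [[-0.035, 0.999, 0.007], [0.999, 0.035, -0.0], [-0.0, 0.007, -1.0]]
force: [0.7, -0.2, 0.6]
opening: 0.456
time_s: 18.15
position: [0.5907, -0.0117, 0.1865]
tcp_rot: [[-0.035, 0.999, 0.003], [0.999, 0.035, 0.002], [0.002, 0.003, -1.0]]
force: [-0.1, 0.8, -1.0]
opening: 0.459
go [ -3.9   5.8 123.5] roll -0.0 | z 186.5 j6 -14.1 t 18.15
[ 0.00261626  0.00162007 -0.99999527]
(array([494.7, 381. ]), -85.9, 80.7, 51.2) (array([494. , 381.8]), -85.8, 57.8, 12.3) 0.04796957071468633
(array([407.8, 376.2]), -86.1, 80.7, 51.2) (array([407.3, 376.2]), -85.3, 55.5, 12.0) 0.047543844883871644
```

```bash
python3 -m inch '[[40,-4,6,30,0],[40,-4,6,75,0],[40,-4,6,110,0],[40,-4,6,122,0],[40,-4,6,123,0],[40,-4,6,123,0],[5,-4,6,123,0],[5,-4,6,123,0]]'; python3 -m inch '[[5,0,0,0,0],[5,0,0,0,0],[5,0,0,-10,0],[5,0,0,-40,0],[5,0,0,-85,0],[5,0,0,-127,0],[5,0,0,-127,0],[5,0,0,-127,0]]'; python3 -c "
from h import *
print(bot.read_state()['tcp_rot'][:,2])
go(578,395,190,4.5)"
```

```text
time_s: 19.0
position: [0.5988, -0.0148, 0.0658]
tcp_rot: [[-0.036, 0.999, 0.007], [0.999, 0.036, 0.001], [0.0, 0.007, -1.0]]
force: [-0.1, 0.1, -0.2]
opening: 0.352
time_s: 19.8
position: [0.5982, -0.015, 0.1942]
tcp_rot: [[-0.036, 0.999, 0.009], [0.999, 0.036, 0.0], [-0.0, 0.009, -1.0]]
force: [-1.8, -0.1, -1.5]
opening: 0.132
[ 9.43665506e-03  4.83903032e-05 -9.99955473e-01]
go [410.4  -5.3   4. ] roll -0.042 | z 194.2 j6 -14.3 t 19.8
```

```bash
python3 -m inch '[[5,410,-5,4,-0.042],[5,410,-5,4,-0.042],[5,410,-5,4,-0.042],[5,410,-5,4,-0.042],[5,410,-5,4,-0.042],[5,410,-5,4,-0.042],[5,410,-5,4,-0.042],[5,410,-5,4,-0.042]]'; python3 -m inch '[[5,10,0,0,0],[5,10,0,0,0],[5,10,0,0,0]]'; python3 -c "
from h import *
go(578,394,56,4.5)
print(bot.read_state()['tcp_rot'][:,2])"
```

```text
time_s: 20.6
position: [0.5767, 0.3859, 0.187]
tcp_rot: [[-0.078, 0.997, 0.004], [0.997, 0.078, -0.002], [-0.003, 0.004, -1.0]]
force: [-0.0, -0.1, -1.7]
opening: 0.134
time_s: 20.9
position: [0.5749, 0.3942, 0.1848]
tcp_rot: [[-0.078, 0.997, 0.0], [0.997, 0.078, -0.006], [-0.006, 0.0, -1.0]]
force: [0.2, -0.4, -1.4]
opening: 0.134
go [  0.3   3.1 128.8] roll -0.0 | z 184.8 j6 21.0 t 20.9
[ 4.90968114e-04 -5.53971893e-03 -9.99984535e-01]
```

```bash
python3 -m inch '[[5,0,3,40,0],[5,0,3,85,0],[5,0,3,118,0],[5,0,3,126,0],[5,0,3,129,0],[5,0,3,131,0],[5,0,3,132,0],[5,0,3,132,0]]';  python3 -m inch '[[40,0,0,0,0],[40,0,0,0,0],[40,0,0,0,0],[40,0,0,-40,0],[40,0,0,-90,0],[40,0,0,-140,0],[40,0,0,-140,0],[40,0,0,-140,0]]'
cat > m.py <<'E'
from h import *
def ridges(P,Z,p):
    H,S,V=cv2.split(cv2.cvtColor(p,cv2.COLOR_RGB2HSV))
    t=((H<14)&(S>110)&(Z>.025)&(Z<.1)&(P[...,0]>.3)&(P[...,0]<.66)&(P[...,1]>-.36)&(P[...,1]<.48)).astype(np.uint8)
    n,l,s,_=cv2.connectedComponentsWithStats(t)
    for i in range(1,n):
        if s[i,4]<60: continue
        k=l==i; k2=k&(Z>np.percentile(Z[k],98)-.012); print(rect(k,P),"ridge",rect(k2,P),"z",np.round(np.median(Z[k2]),4))
def lid(P,Z):
    m=box((Z>.012)&(Z<.03),(200,285,200,330)); print("lid",rect(m,P,.020))
E
python3 -c "
from m import *
print(bot.read_state()['tcp_rot'][:,2])
go(376,-243,190,6)
p,d=look('top','top2');P=cloud(d);Z=P[...,2];ridges(P,Z,p);lid(P,Z)"
```

```text
time_s: 21.7
position: [0.5778, 0.3906, 0.0557]
tcp_rot: [[-0.076, 0.997, -0.002], [0.997, 0.076, -0.008], [-0.008, -0.002, -1.0]]
force: [-4.5, -4.1, 9.6]
opening: 0.134
time_s: 22.5
position: [0.579, 0.3921, 0.1978]
tcp_rot: [[-0.076, 0.997, 0.002], [0.997, 0.076, -0.006], [-0.007, 0.002, -1.0]]
force: [-1.0, -0.1, -0.1]
opening: 0.461
[ 0.00205517 -0.00648268 -0.99997688]
go [-617.7 -250.9   11.5] roll -0.028 | z 197.8 j6 20.9 t 22.5
(array([ 604.2, -258.9]), 79.5, 79.3, 52.3) ridge (array([ 604.4, -258.1]), 81.5, 54.7, 12.6) z 0.07
(array([579.2, 386.6]), -85.3, 74.8, 51.7) ridge (array([579.5, 386.3]), -85.2, 47.3, 13.0) z 0.0717
(array([ 489.3, -259. ]), -75.9, 80.5, 50.7) ridge (array([ 489.4, -259.3]), -75.9, 57.3, 11.8) z 0.0704
(array([494.6, 381.7]), -86.3, 80.6, 50.8) ridge (array([494.5, 377.9]), -86.1, 50.6, 12.0) z 0.0733
(array([407.8, 376. ]), -86.1, 79.8, 51.3) ridge (array([407.2, 375.1]), -85.2, 53.5, 12.4) z 0.072
(array([ 375.7, -242.5]), -83.6, 77.8, 50.5) ridge (array([ 375.6, -244.2]), -83.6, 53.5, 11.2) z 0.0705
lid (array([497.3, 203.1]), -2.8, 243.4, 127.5)
```

Three fired combs are standing on the slab. Next is the first raw comb, the far one, for bay 2.

```bash
python3 -m inch '[[40,-300,0,0,0],[40,-300,0,0,0],[40,-300,0,0,0],[40,-300,0,0,0],[40,-300,0,0,0],[40,-300,0,0,0],[40,-300,0,0,0],[40,-300,0,0,0]]'; python3 -c "
from h import *
go(604.3,-258.5,180,-10)"
```

```text
time_s: 23.35
position: [0.5994, 0.0911, 0.1959]
tcp_rot: [[-0.073, 0.997, -0.007], [0.997, 0.073, -0.008], [-0.007, -0.007, -1.0]]
force: [-0.5, 1.0, -0.1]
opening: 0.46
go [-348.9  -20.5   18.5] roll 0.247 | z 195.9 j6 -5.6 t 23.35
```

```bash
python3 -m inch '[[40,-349,-20,18,0.247],[40,-349,-20,18,0.247],[40,-349,-20,18,0.247],[40,-349,-20,18,0.247],[40,-349,-20,18,0.247],[40,-349,-20,18,0.247],[40,-349,-20,18,0.247],[40,-349,-20,18,0.247]]'; python3 -c "
from h import *
print(bot.read_state()['tcp_rot'][:,2])
go(604.3,-258.5,47,-10)"
```

```text
time_s: 24.15
position: [0.6053, -0.2634, 0.1789]
tcp_rot: [[0.177, 0.984, -0.006], [0.984, -0.177, -0.01], [-0.011, -0.005, -1.0]]
force: [0.4, 0.9, 0.6]
opening: 0.463
[-0.00649476 -0.00976982 -0.99993118]
go [  6.1  -1.2 131.8] roll -0.003 | z 178.9 j6 -22.4 t 24.15
```

```bash
python3 -m inch '[[40,6,-1,30,0],[40,6,-1,75,0],[40,6,-1,115,0],[40,6,-1,130,0],[40,6,-1,131,0],[40,6,-1,131,0],[5,6,-1,131,0],[5,6,-1,131,0]]'; python3 -m inch '[[5,0,0,0,0],[5,0,0,0,0]]'; python3 -m inch '[[5,0,0,-10,0],[5,0,0,-40,0],[5,0,0,-85,0],[5,0,0,-132,0],[5,0,0,-132,0],[5,0,0,-132,0]]';python3 -c "
from h import *
print(bot.read_state()['tcp_rot'][:,2])
go(597,-15.5,175,2)"
```

```text
time_s: 24.95
position: [0.6052, -0.2582, 0.0485]
tcp_rot: [[0.176, 0.984, -0.005], [0.984, -0.176, -0.01], [-0.011, -0.004, -1.0]]
force: [0.2, 0.4, 0.2]
opening: 0.352
time_s: 25.15
position: [0.6055, -0.2583, 0.049]
tcp_rot: [[0.176, 0.984, -0.005], [0.984, -0.176, -0.011], [-0.011, -0.003, -1.0]]
force: [-0.6, -0.7, 0.7]
opening: 0.183
time_s: 25.75
position: [0.6065, -0.2572, 0.1829]
tcp_rot: [[0.176, 0.984, -0.002], [0.984, -0.176, -0.012], [-0.013, 0.0, -1.0]]
force: [-0.7, 0.2, -1.9]
opening: 0.131
[-0.00200395 -0.01244073 -0.9999206 ]
go [236.3 -51.9   4.9] roll -0.212 | z 182.9 j6 -21.9 t 25.75
```

```bash
python3 -m inch '[[5,236,-52,5,-0.212],[5,236,-52,5,-0.212],[5,236,-52,5,-0.212],[5,236,-52,5,-0.212],[5,236,-52,5,-0.212],[5,236,-52,5,-0.212],[5,236,-52,5,-0.212],[5,236,-52,5,-0.212]]'; python3 -c "
from h import *
print(bot.read_state()['tcp_rot'][:,2])
go(597.5,-15.3,135,2)"
```

```text
time_s: 26.55
position: [0.5964, -0.0166, 0.1738]
tcp_rot: [[-0.034, 0.999, -0.004], [0.999, 0.034, -0.013], [-0.012, -0.005, -1.0]]
force: [-0.2, 0.1, -1.9]
opening: 0.137
[-0.00409823 -0.01253399 -0.99991305]
go [ 1.8  1.3 38.8] roll -0.001 | z 173.8 j6 -13.4 t 26.55
```

```bash
python3 -m inch '[[5,2,1,20,0],[5,2,1,45,0],[5,2,1,65,0],[5,2,1,74,0],[5,2,1,76,0],[5,2,1,76,0]]'; python3 -c "
from h import *
go(597.3,-15.3,90,2)"
```

```text
time_s: 27.15
position: [0.5974, -0.0165, 0.0979]
tcp_rot: [[-0.033, 0.999, -0.004], [0.999, 0.033, -0.013], [-0.013, -0.004, -1.0]]
force: [-0.1, 0.4, -2.0]
opening: 0.133
go [ 1.3 -0.   7.9] roll -0.002 | z 97.9 j6 -13.2 t 27.15
```

```bash
python3 -m inch '[[5,0,0,3,0],[5,0,0,6,0],[5,0,0,9,0],[5,0,0,9,0]]'; python3 -c "
from h import *
go(597.3,-15.3,65,2)"
```

```text
time_s: 27.55
position: [0.5971, -0.0165, 0.0887]
tcp_rot: [[-0.033, 0.999, -0.004], [0.999, 0.033, -0.013], [-0.012, -0.005, -1.0]]
force: [-0.3, 0.5, -0.9]
opening: 0.132
go [ 1.5  0.3 23.7] roll -0.002 | z 88.7 j6 -13.2 t 27.55
```

No contact at 88.7, so the fins are in the gaps. I'll keep lowering.

```bash
python3 -m inch '[[5,0.5,0,4,0],[5,1,0,8,0],[5,1,0,12,0],[5,1,0,16,0],[5,1,0,19,0],[5,1,0,20,0]]'; python3 -m inch '[[5,0,0,1.5,0],[5,0,0,3,0],[5,0,0,3.5,0],[5,0,0,3.5,0]]'; python3 -c "
from h import *
go(597.3,-15.3,65,2)"
```

```text
time_s: 28.15
position: [0.5967, -0.0157, 0.0682]
tcp_rot: [[-0.033, 0.999, -0.005], [0.999, 0.033, -0.012], [-0.012, -0.006, -1.0]]
force: [-1.0, -1.1, 1.1]
opening: 0.137
time_s: 28.55
position: [0.5966, -0.0157, 0.068]
tcp_rot: [[-0.033, 0.999, -0.005], [0.999, 0.033, -0.013], [-0.013, -0.005, -1.0]]
force: [-6.4, 0.8, 17.8]
opening: 0.139
go [0.5 0.8 3. ] roll -0.002 | z 68.0 j6 -13.0 t 28.55
```

```bash
python3 -m inch '[[40,0,0,0,0],[40,0,0,0,0],[40,0,0,0,0],[40,0,0,-30,0],[40,0,0,-80,0],[40,0,0,-110,0],[40,0,0,-110,0],[40,0,0,-110,0]]'; python3 -c "
from h import *
print(bot.read_state()['tcp_rot'][:,2])
go(489.3,-259,180,14.2)"
```

```text
time_s: 29.35
position: [0.5971, -0.0143, 0.1781]
tcp_rot: [[-0.033, 0.999, -0.004], [0.999, 0.033, -0.013], [-0.013, -0.004, -1.0]]
force: [-0.2, -0.3, -0.1]
opening: 0.459
[-0.00378555 -0.01302005 -0.99990807]
go [-240.9 -115.9    1.7] roll -0.214 | z 178.1 j6 -13.2 t 29.35
```

```bash
python3 -m inch '[[40,-241,-116,2,-0.214],[40,-241,-116,2,-0.214],[40,-241,-116,2,-0.214],[40,-241,-116,2,-0.214],[40,-241,-116,2,-0.214],[40,-241,-116,2,-0.214],[40,-241,-116,2,-0.214],[40,-241,-116,2,-0.214]]'; python3 -c "
from m import *
print(bot.read_state()['tcp_rot'][:,2])
go(489.3,-259,47,14.2)
p,d=look('top','top3');P=cloud(d);Z=P[...,2];ridges(P,Z,p);lid(P,Z)"
```

```text
time_s: 30.15
position: [0.4881, -0.2584, 0.1778]
tcp_rot: [[-0.243, 0.97, -0.007], [0.97, 0.243, -0.01], [-0.008, -0.009, -1.0]]
force: [-0.4, 0.0, 0.1]
opening: 0.462
[-0.00678634 -0.00989594 -0.99992801]
go [  0.2   2.2 130.8] roll -0.002 | z 177.8 j6 -52.7 t 30.15
(array([606.7, -21.5]), -86.8, 68.3, 31.1) ridge (array([598.3, -17.6]), 88.8, 52.3, 12.1) z 0.0863
(array([578.6, 389.2]), -85.9, 79.5, 50.8) ridge (array([579.4, 389.6]), -85.4, 56.8, 12.6) z 0.0722
(array([581.8, -27.9]), -87.5, 54.0, 18.3) ridge (array([581.8, -27.9]), -87.5, 54.0, 18.3) z 0.06
(array([494.2, 381.9]), -85.2, 79.8, 51.0) ridge (array([494.2, 381.2]), -86.2, 57.4, 12.5) z 0.0725
(array([ 480.6, -247.7]), -32.5, 30.7, 27.5) ridge (array([ 483.4, -240. ]), -65.2, 17.4, 11.0) z 0.0709
(array([407.8, 376.3]), -86.1, 82.5, 51.1) ridge (array([407.4, 375.9]), -85.2, 56.4, 12.1) z 0.0727
lid (array([499., 204.]), -0.9, 244.9, 126.2)
```

Bay 2 is seated, with its ridge top at 86 mm. Now I'll grasp raw1.

```bash
python3 -m inch '[[40,0,2,30,0],[40,0,2,75,0],[40,0,2,115,0],[40,0,2,130,0],[40,0,2,131,0],[40,0,2,131,0],[5,0,2,131,0],[5,0,2,131,0]]'; python3 -m inch '[[5,0,0,0,0],[5,0,0,0,0],[5,0,0,0,0]]'; python3 -m inch '[[5,0,0,-10,0],[5,0,0,-40,0],[5,0,0,-85,0],[5,0,0,-132,0],[5,0,0,-132,0],[5,0,0,-132,0]]';python3 -c "
from h import *
print(bot.read_state()['tcp_rot'][:,2])
go(535,-17.5,175,2)"
```

```text
time_s: 31.0
position: [0.49, -0.258, 0.0473]
tcp_rot: [[-0.246, 0.969, -0.006], [0.969, 0.246, -0.01], [-0.009, -0.009, -1.0]]
force: [0.1, -1.1, -0.1]
opening: 0.357
time_s: 31.3
position: [0.4899, -0.2579, 0.0473]
tcp_rot: [[-0.246, 0.969, -0.006], [0.969, 0.246, -0.01], [-0.008, -0.009, -1.0]]
force: [0.2, 0.5, -1.3]
opening: 0.137
time_s: 31.9
position: [0.4911, -0.2569, 0.181]
tcp_rot: [[-0.246, 0.969, -0.004], [0.969, 0.246, -0.012], [-0.011, -0.007, -1.0]]
force: [-0.8, 0.7, -2.2]
opening: 0.135
[-0.00382043 -0.01227194 -0.9999174 ]
go [221.3 101.5   2.9] roll 0.214 | z 181.0 j6 -52.6 t 31.9
```

```bash
python3 -m inch '[[5,222,101,3,0.214],[5,222,101,3,0.214],[5,222,101,3,0.214],[5,222,101,3,0.214],[5,222,101,3,0.214],[5,222,101,3,0.214],[5,222,101,3,0.214],[5,222,101,3,0.214]]'; python3 -c "
from m import *
print(bot.read_state()['tcp_rot'][:,2])
go(535,-17,98,2)
p,d=look('top','top4');P=cloud(d);Z=P[...,2];ridges(P,Z,p);lid(P,Z)"
```

```text
time_s: 32.7
position: [0.5336, -0.0177, 0.1738]
tcp_rot: [[-0.034, 0.999, -0.006], [0.999, 0.034, -0.012], [-0.012, -0.007, -1.0]]
force: [0.3, -1.1, -2.9]
opening: 0.135
[-0.00626028 -0.01223474 -0.99990556]
go [ 1.5  2.  75.8] roll -0.001 | z 173.8 j6 -14.9 t 32.7
(array([578.6, 388.2]), -86.1, 78.8, 50.8) ridge (array([579. , 390.1]), -86.4, 55.6, 12.8) z 0.0726
(array([494.6, 380.2]), -86.9, 80.1, 51.0) ridge (array([494.3, 381.9]), -85.4, 55.1, 12.5) z 0.0719
(array([407.8, 377.7]), -86.5, 81.0, 51.1) ridge (array([407.3, 376.7]), -85.5, 56.2, 12.1) z 0.0713
(array([ 375.9, -242.7]), -83.7, 78.2, 50.9) ridge (array([ 375.5, -243.4]), -83.7, 56.1, 10.7) z 0.0708
lid (array([498.5, 202.3]), -0.5, 244.1, 128.8)
```

```bash
python3 -m inch '[[5,2,2,20,0],[5,2,2,45,0],[5,2,2,65,0],[5,2,2,74,0],[5,2,2,76,0],[5,2,2,76,0]]'; python3 -m inch '[[5,0,0,3,0],[5,0,0,6,0],[5,0,0,9,0],[5,0,0,9,0]]'; python3 -c "
from h import *
go(535,-17,68,2)"
```

```text
time_s: 33.35
position: [0.5356, -0.0178, 0.0982]
tcp_rot: [[-0.032, 0.999, -0.005], [0.999, 0.031, -0.012], [-0.012, -0.006, -1.0]]
force: [0.1, -0.4, -2.0]
opening: 0.135
time_s: 33.75
position: [0.5353, -0.0178, 0.0891]
tcp_rot: [[-0.032, 0.999, -0.006], [0.999, 0.032, -0.012], [-0.012, -0.006, -1.0]]
force: [-0.4, 0.3, -2.0]
opening: 0.139
go [ 1.1 -0.2 21.1] roll -0.003 | z 89.1 j6 -14.4 t 33.75
```

```bash
python3 -m inch '[[5,0.5,0,4,0],[5,0.5,0,8,0],[5,0.5,0,12,0],[5,0.5,0,16,0],[5,0.5,0,19,0],[5,0.5,0,20,0]]'; python3 -m inch '[[5,0,0,1.5,0],[5,0,0,3,0],[5,0,0,3.5,0],[5,0,0,3.5,0]]'; python3 -c "
from h import *
go(597.3,-15.3,65,2)"
```

```text
time_s: 34.35
position: [0.5349, -0.0175, 0.0686]
tcp_rot: [[-0.032, 0.999, -0.007], [0.999, 0.032, -0.012], [-0.012, -0.007, -1.0]]
force: [0.9, 0.5, -1.9]
opening: 0.134
time_s: 34.75
position: [0.5349, -0.0176, 0.065]
tcp_rot: [[-0.032, 0.999, -0.007], [0.999, 0.032, -0.012], [-0.012, -0.007, -1.0]]
force: [0.4, -0.1, -2.0]
opening: 0.134
go [ 0.3 62.4 -0.4] roll -0.003 | z 65.0 j6 -14.3 t 34.75
```

```bash
python3 -m inch '[[5,0,0,1,0],[5,0,0,2,0],[5,0,0,2,0]]'; python3 -m inch '[[40,0,0,0,0],[40,0,0,0,0],[40,0,0,0,0],[40,0,0,-30,0],[40,0,0,-80,0],[40,0,0,-115,0],[40,0,0,-115,0],[40,0,0,-115,0]]'; python3 -c "
from h import *
print(bot.read_state()['tcp_rot'][:,2])
go(375.7,-243,180,6.3)"
```

```text
time_s: 35.05
position: [0.535, -0.0177, 0.0632]
tcp_rot: [[-0.032, 0.999, -0.006], [0.999, 0.031, -0.012], [-0.012, -0.007, -1.0]]
force: [0.5, 0.2, -0.8]
opening: 0.136
time_s: 35.85
position: [0.536, -0.0163, 0.179]
tcp_rot: [[-0.032, 0.999, -0.004], [0.999, 0.032, -0.013], [-0.012, -0.005, -1.0]]
force: [-0.4, -0.9, -0.2]
opening: 0.459
[-0.00413735 -0.01261647 -0.99991185]
go [-221.5 -167.4    2.6] roll -0.078 | z 179.0 j6 -14.5 t 35.85
```

```bash
python3 -m inch '[[40,-221,-167,2,-0.078],[40,-221,-167,2,-0.078],[40,-221,-167,2,-0.078],[40,-221,-167,2,-0.078],[40,-221,-167,2,-0.078],[40,-221,-167,2,-0.078],[40,-221,-167,2,-0.078],[40,-221,-167,2,-0.078]]'; python3 -c "
from m import *
print(bot.read_state()['tcp_rot'][:,2])
go(375.7,-243,47,6.3)
p,d=look('top','top5');P=cloud(d);Z=P[...,2];ridges(P,Z,p);lid(P,Z)"
```

```text
time_s: 36.65
position: [0.3751, -0.2419, 0.1793]
tcp_rot: [[-0.107, 0.994, -0.006], [0.994, 0.107, -0.01], [-0.009, -0.007, -1.0]]
force: [0.2, 0.9, -0.6]
opening: 0.461
[-0.0063854  -0.00968817 -0.99993268]
go [  0.    1.5 132.3] roll -0.003 | z 179.3 j6 -52.4 t 36.65
(array([597. , -18.3]), -87.7, 75.5, 50.0) ridge (array([598.1, -17.7]), 89.4, 52.3, 11.9) z 0.0866
(array([579.1, 387.6]), -85.9, 81.6, 51.1) ridge (array([579. , 389.3]), -86.0, 54.6, 12.7) z 0.0725
(array([537.3, -19.8]), 88.6, 72.2, 50.7) ridge (array([536.3, -17.6]), -87.8, 54.8, 11.4) z 0.0869
(array([494.5, 381.8]), -86.3, 81.8, 51.0) ridge (array([494.2, 381.6]), -84.7, 56.3, 12.3) z 0.0724
(array([407.7, 376.7]), -86.2, 78.9, 51.0) ridge (array([407.4, 376.5]), -85.4, 55.7, 12.2) z 0.072
lid (array([498.7, 204.5]), -2.1, 245.1, 128.7)
```

```bash
python3 -m inch '[[40,0,1.5,30,0],[40,0,1.5,75,0],[40,0,1.5,115,0],[40,0,1.5,130,0],[40,0,1.5,132,0],[40,0,1.5,132,0],[5,0,1.5,132,0],[5,0,1.5,132,0]]'; python3 -m inch '[[5,0,0,0,0],[5,0,0,0,0],[5,0,0,0,0]]'; python3 -m inch '[[5,0,0,-10,0],[5,0,0,-40,0],[5,0,0,-85,0],[5,0,0,-132,0],[5,0,0,-132,0],[5,0,0,-132,0]]';python3 -c "
from h import *
print(bot.read_state()['tcp_rot'][:,2])
go(473,-19.7,175,2)"
```

```text
time_s: 37.5
position: [0.377, -0.2428, 0.0485]
tcp_rot: [[-0.11, 0.994, -0.004], [0.994, 0.11, -0.012], [-0.011, -0.006, -1.0]]
force: [-0.2, -0.1, 0.9]
opening: 0.352
time_s: 37.8
position: [0.377, -0.2429, 0.0489]
tcp_rot: [[-0.11, 0.994, -0.004], [0.994, 0.109, -0.012], [-0.012, -0.005, -1.0]]
force: [0.1, 0.5, -1.8]
opening: 0.136
time_s: 38.4
position: [0.3777, -0.2415, 0.1822]
tcp_rot: [[-0.11, 0.994, -0.002], [0.994, 0.11, -0.014], [-0.014, -0.003, -1.0]]
force: [0.2, -0.3, -2.4]
opening: 0.137
[-0.00186154 -0.01447961 -0.99989343]
go [210.1 119.    3.8] roll 0.075 | z 182.2 j6 -52.2 t 38.4
```

```bash
python3 -m inch '[[5,211,119,4,0.075],[5,211,119,4,0.075],[5,211,119,4,0.075],[5,211,119,4,0.075],[5,211,119,4,0.075],[5,211,119,4,0.075],[5,211,119,4,0.075],[5,211,119,4,0.075]]'; python3 -c "
from m import *
print(bot.read_state()['tcp_rot'][:,2])
go(473.2,-19.5,98,2)"
```

```text
time_s: 39.2
position: [0.4716, -0.0192, 0.1736]
tcp_rot: [[-0.034, 0.999, -0.005], [0.999, 0.034, -0.014], [-0.014, -0.006, -1.0]]
force: [0.4, 0.7, -2.2]
opening: 0.13
[-0.00525942 -0.01395353 -0.99988881]
go [ 0.7  2.1 75.5] roll -0.001 | z 173.6 j6 -16.6 t 39.2
```

```bash
python3 -m inch '[[5,1,2,20,0],[5,1,2,45,0],[5,1,2,65,0],[5,1,2,74,0],[5,1,2,76,0],[5,1,2,76,0]]'; python3 -m inch '[[5,0,0,3,0],[5,0,0,6,0],[5,0,0,9,0],[5,0,0,9,0]]'; python3 -c "
from h import *
go(473.2,-19.5,68,2)"
```

```text
time_s: 39.8
position: [0.4731, -0.02, 0.0976]
tcp_rot: [[-0.033, 0.999, -0.005], [0.999, 0.033, -0.014], [-0.014, -0.006, -1.0]]
force: [0.0, 1.2, -1.1]
opening: 0.136
time_s: 40.2
position: [0.473, -0.02, 0.0885]
tcp_rot: [[-0.033, 0.999, -0.006], [0.999, 0.033, -0.014], [-0.014, -0.006, -1.0]]
force: [0.4, 0.5, -1.3]
opening: 0.136
go [ 0.8  0.4 20.5] roll -0.002 | z 88.5 j6 -16.2 t 40.2
```

```bash
python3 -m inch '[[5,0.5,0,4,0],[5,0.5,0,8,0],[5,0.5,0,12,0],[5,0.5,0,16,0],[5,0.5,0,19,0],[5,0.5,0,20,0]]'; python3 -m inch '[[5,0,0,1.5,0],[5,0,0,3,0],[5,0,0,3.5,0],[5,0,0,3.5,0]]'; python3 -m inch '[[40,0,0,0,0],[40,0,0,0,0],[40,0,0,0,0],[40,0,0,-30,0],[40,0,0,-80,0],[40,0,0,-130,0],[40,0,0,-130,0],[40,0,0,-130,0]]'; python3 -c "
from h import *
print(bot.read_state()['tcp_rot'][:,2])
go(500,380,250,4.5)"
```

```text
time_s: 40.8
position: [0.4726, -0.0197, 0.068]
tcp_rot: [[-0.033, 0.999, -0.006], [0.999, 0.033, -0.014], [-0.013, -0.007, -1.0]]
force: [-0.4, 0.3, -1.1]
opening: 0.138
time_s: 41.2
position: [0.4726, -0.0198, 0.0648]
tcp_rot: [[-0.033, 0.999, -0.006], [0.999, 0.033, -0.014], [-0.014, -0.007, -1.0]]
force: [-1.4, -0.4, 0.9]
opening: 0.137
time_s: 42.0
position: [0.474, -0.0181, 0.196]
tcp_rot: [[-0.033, 0.999, -0.003], [0.999, 0.033, -0.015], [-0.015, -0.003, -1.0]]
force: [-0.3, -0.7, -0.1]
opening: 0.463
[-0.00291266 -0.01462939 -0.99988874]
go [396.2  38.9 -59.9] roll -0.046 | z 196.0 j6 -16.4 t 42.0
```

```bash
python3 -m inch '[[60,-220,0,0,0],[60,-220,0,0,0],[60,-220,0,0,0],[60,-220,0,0,0],[60,-220,0,0,0],[60,-220,0,0,0]]'
python3 - <<'E'
from m import *
print(bot.read_state()['tcp_rot'][:,2])
p,d=look('top','top6');P=cloud(d);Z=P[...,2];ridges(P,Z,p);lid(P,Z)
m=box((Z>.082)&(Z<.10)&~(cv2.cvtColor(p,cv2.COLOR_RGB2HSV)[...,1]>110),(270,360,190,310)); print("saggar",rect(m,P,.092))
m=box((Z>.045)&(Z<.06),(225,260,235,300)); print("knob",m.sum(),rect(m,P),np.median(P[m],0))
cv2.imwrite("pics/crop6.png",cv2.resize(p[190:330,140:450,::-1],None,fx=2.5,fy=2.5))
go(497,203,180,-1.5)
E
```

```text
time_s: 42.6
position: [0.4805, -0.2409, 0.197]
tcp_rot: [[-0.029, 1.0, -0.005], [0.999, 0.029, -0.013], [-0.013, -0.006, -1.0]]
force: [0.4, 0.0, -0.4]
opening: 0.685
[-0.00526836 -0.01349615 -0.99989504]
(array([597.6, -19.2]), -87.5, 73.4, 50.1) ridge (array([598. , -17.7]), -89.4, 52.5, 11.8) z 0.0867
(array([579. , 388.6]), -85.2, 79.8, 51.0) ridge (array([579.1, 390. ]), -86.3, 54.4, 12.5) z 0.0729
(array([535.9, -19.7]), -88.0, 75.1, 50.4) ridge (array([536.2, -17.5]), -88.6, 55.0, 11.9) z 0.086
(array([494.7, 380.4]), -85.7, 79.8, 50.8) ridge (array([494. , 380.9]), -84.6, 55.9, 12.0) z 0.0734
(array([473.6, -20.7]), -87.5, 75.6, 50.1) ridge (array([473.6, -20.1]), -87.4, 52.3, 11.8) z 0.0871
(array([407.8, 376.5]), -86.4, 80.1, 51.1) ridge (array([407.2, 377. ]), -85.1, 54.1, 12.0) z 0.0724
lid (array([497.3, 202.6]), -0.5, 242.9, 128.3)
saggar (array([534.6, -17.5]), 2.1, 240.4, 120.1)
knob 78 (array([497.7, 203.2]), 87.7, 26.3, 25.7) [0.49751671 0.20325521 0.05146405]
go [441.   30.4  11.7] roll 0.056 | z 197.0 j6 -39.2 t 42.65
```

View pics/crop6.png

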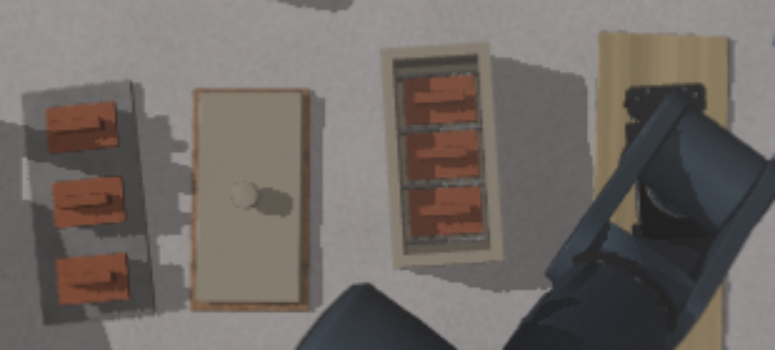

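The lid is undisturbed on the mat, with its knob at (245,195) in the crop. All three bays are filled, and three combs stand on the slab. I'll measure the lid's yaw and head over to it.

```bash
python3 -m inch '[[60,441,30,12,0.056],[60,441,30,12,0.056],[60,441,30,12,0.056],[60,441,30,12,0.056],[60,441,30,12,0.056],[60,441,30,12,0.056],[60,441,30,12,0.056],[60,441,30,12,0.056]]';  python3 - <<'E'
from m import *
p=cv2.imread('pics/top6.png'); S=cv2.cvtColor(p,cv2.COLOR_BGR2HSV)[...,1]
print(S[269,222:262:3])
for t in(60,70,80):
    k=np.zeros(S.shape,bool);k[222:318,214:268]=1
    m=box((S>t)&k,(214,268,222,318)) ; l=box((S<t)&k&(cv2.cvtColor(p,cv2.COLOR_BGR2HSV)[...,2]>100),(219,263,227,313))
    print(t,rect(l,None,.020))
go(497.5,203,180,-1.2)
E
```

```text
time_s: 43.45
position: [0.4923, 0.1646, 0.1803]
tcp_rot: [[0.024, 1.0, -0.01], [1.0, -0.024, -0.012], [-0.012, -0.01, -1.0]]
force: [0.5, -0.7, 1.0]
opening: 0.685
[43 43 41 43 41 41 40 39 41 41 41 41 41 85]
60 (array([497.4, 203.3]), -1.3, 236.4, 118.0)
70 (array([497.4, 203.3]), -1.3, 236.4, 118.1)
80 (array([497.4, 203.4]), -1.3, 236.5, 118.3)
go [38.5  4.3 -0.2] roll -0.003 | z 180.3 j6 8.3 t 43.45
```

```bash
python3 -m inch '[[60,38.5,4.5,10,0],[60,38.5,4.5,50,0],[60,38.5,4.5,95,0],[60,38.5,4.5,130,0],[60,38.5,4.5,150,0],[60,38.5,4.5,153,0],[60,38.5,4.5,153,0],[60,38.5,4.5,153,0]]';  python3 -m inch '[[20,0,0,0,0],[20,0,0,0,0],[20,0,0,0,0],[20,0,0,0,0],[20,0,0,0,0]]';  python3 -m inch '[[20,0,0,-15,0],[20,0,0,-60,0],[20,0,0,-105,0],[20,0,0,-152,0],[20,0,0,-152,0],[20,0,0,-152,0]]'; python3 -c "
from h import *
print(bot.read_state()['tcp_rot'][:,2])
go(534.8,-17.3,180,2.1)"
```

```text
time_s: 44.25
position: [0.4961, 0.2018, 0.0276]
tcp_rot: [[0.023, 1.0, -0.009], [1.0, -0.023, -0.011], [-0.012, -0.009, -1.0]]
force: [-0.5, 0.6, 0.1]
opening: 0.689
time_s: 44.75
position: [0.4965, 0.2017, 0.0279]
tcp_rot: [[0.023, 1.0, -0.008], [1.0, -0.023, -0.011], [-0.012, -0.008, -1.0]]
force: [-0.8, -0.6, 2.1]
opening: 0.334
time_s: 45.35
position: [0.4972, 0.2033, 0.1799]
tcp_rot: [[0.023, 1.0, -0.008], [1.0, -0.024, -0.011], [-0.012, -0.008, -1.0]]
force: [0.4, -0.5, -5.8]
opening: 0.334
[-0.00848573 -0.01134144 -0.99989968]
go [-219.7   42.8    2.1] roll -0.06 | z 179.9 j6 12.3 t 45.35
```

```bash
python3 -m inch '[[20,-219,42,2,-0.06],[20,-219,42,2,-0.06],[20,-219,42,2,-0.06],[20,-219,42,2,-0.06],[20,-219,42,2,-0.06],[20,-219,42,2,-0.06],[20,-219,42,2,-0.06],[20,-219,42,2,-0.06]]';   python3 -c "
from h import *
print(bot.read_state()['tcp_rot'][:,2])
go(534.8,-17.3,122,2.1)"
```

```text
time_s: 46.15
position: [0.5321, -0.0154, 0.1781]
tcp_rot: [[-0.037, 0.999, -0.014], [0.999, 0.037, -0.01], [-0.009, -0.014, -1.0]]
force: [-0.1, 0.4, -6.0]
opening: 0.339
[-0.01351391 -0.00977125 -0.99986094]
go [-1.4  3.4 56.1] roll 0.0 | z 178.1 j6 -14.9 t 46.15
```

```bash
python3 -m inch '[[20,-1,3,20,0],[20,-1,3,40,0],[20,-1,3,54,0],[20,-1,3,56,0],[20,-1,3,56,0]]';   python3 - <<'E'
from m import *
p,d=look('top','top7');P=cloud(d);Z=P[...,2]
hs=cv2.cvtColor(p,cv2.COLOR_RGB2HSV)
m=(Z>.105)&(Z<.122)&(hs[...,1]>25)&(hs[...,1]<70)&(np.abs(P[...,0]-.535)<.16)&(np.abs(P[...,1]+.017)<.09)
print(m.sum(),rect(m,P),rect(box(m,(270,360,180,320)),P,.114))
n,l,s,_=cv2.connectedComponentsWithStats(m.astype(np.uint8))
for i in range(1,n):
    if s[i,4]>100: k=l==i; print(s[i],rect(k,P),np.polyfit(P[k][:,0],P[k][:,2],1),np.polyfit(P[k][:,1],P[k][:,2],1))
cv2.imwrite("pics/crop7.png",cv2.resize(p[180:320,240:400,::-1],None,fx=4,fy=4))
go(534.8,-17.3,112,2.1)
E
```

```text
time_s: 46.65
position: [0.5338, -0.0156, 0.1215]
tcp_rot: [[-0.039, 0.999, -0.015], [0.999, 0.039, -0.009], [-0.009, -0.016, -1.0]]
force: [0.3, -0.1, -3.9]
opening: 0.337
572 (array([534.5, -12.8]), 1.9, 239.7, 119.0) (array([470. , -68.2]), -12.9, 115.9, 33.5)
[290 206  45  17 193] (array([633.9,  -9.6]), 88.3, 119.2, 45.1) [0.01627908 0.10160983] [0.03348322 0.11299106]
[325 252  14  43 316] (array([470.2, -68.3]), -12.9, 116.3, 33.4) [-0.02367243  0.124018  ] [0.09963891 0.11939203]
go [-1.2  0.4 10.2] roll 0.002 | z 122.2 j6 -14.9 t 46.7
```

View pics/crop7.png

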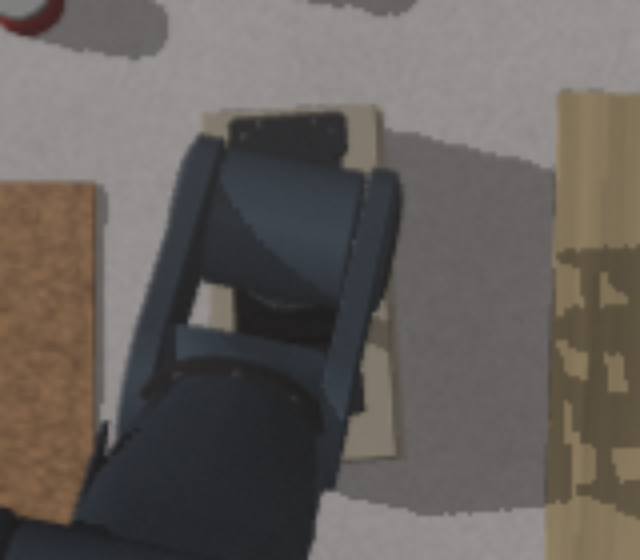

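```bash
python3 -m inch '[[20,-2,0,0,0],[20,-4,0.2,2,0],[20,-4,0.2,3,0],[20,-4,0.2,3,0]]';   cat > l.py <<'E'
from m import *
p,d=look('top');P=cloud(d);Z=P[...,2]
hs=cv2.cvtColor(p,cv2.COLOR_RGB2HSV)
m=((Z>.098)&(Z<.124)&(hs[...,1]>25)&(hs[...,1]<70)&(np.abs(P[...,0]-.535)<.16)&(np.abs(P[...,1]+.017)<.09))
n,l,s,_=cv2.connectedComponentsWithStats(m.astype(np.uint8))
m=np.isin(l,[i for i in range(1,n) if s[i,4]>20])
print(m.sum(),rect(m,P))
e=cv2.erode(m.astype(np.uint8),np.ones((3,3)))>0; q=P[e]
c=np.linalg.lstsq(np.c_[q[:,:2]-[.535,-.017],np.ones(len(q))],q[:,2],rcond=None)[0]; print("plane",c.round(4),len(q))
print(bot.read_state()['position'],bot.read_state()['tcp_rot'][:,2])
E
python3 l.py
```

```text
time_s: 47.1
position: [0.5348, -0.0202, 0.1194]
tcp_rot: [[-0.038, 0.999, -0.013], [0.999, 0.038, -0.01], [-0.009, -0.014, -1.0]]
force: [-0.6, 0.3, -5.3]
opening: 0.338
594 (array([535.2, -17.4]), 2.1, 239.5, 120.0)
plane [-0.0113  0.0327  0.1118] 312
[ 0.53476515 -0.02014564  0.11935204] [-0.01340417 -0.00967489 -0.99986335]
```

```bash
python3 -m inch '[[20,0,0,1.5,0],[20,0,-0.3,3,0],[20,0,-0.3,4.5,0],[20,0,-0.3,5,0],[20,0,-0.3,5,0]]'; python3 l.py
```

```text
time_s: 47.65
position: [0.5343, -0.02, 0.1146]
tcp_rot: [[-0.038, 0.999, -0.013], [0.999, 0.038, -0.01], [-0.009, -0.014, -1.0]]
force: [-2.3, 1.3, -0.4]
opening: 0.338
594 (array([535.2, -17.8]), 2.0, 239.6, 119.5)
plane [-0.0058 -0.0036  0.1063] 324
[ 0.5342621  -0.02003717  0.11457102] [-0.01347508 -0.00957421 -0.99986337]
```

Contact: the lid is level with its top at 106 mm, its centre is within 1 mm of the saggar's, and the yaw agrees. I'll release it.

```bash
python3 -m inch '[[20,0,0,0.5,0],[60,0,0,0.5,0],[60,0,0,0.5,0],[60,0,0,0.5,0],[60,0,0,0.5,0],[60,0,0,-40,0],[60,0,0,-90,0],[60,0,0,-120,0]]';python3 -m inch '[[60,-50,0,0,0],[60,-100,0,0,0],[60,-150,0,0,0],[60,-200,0,0,0],[60,-230,0,0,0],[60,-230,0,0,0],[60,-230,0,0,0]]'
python3 - <<'E'
from m import *
p,d=look('top','top8');P=cloud(d);Z=P[...,2];ridges(P,Z,p)
m=box((Z>.095)&(Z<.118),(270,360,190,310)); print("lid",rect(m,P),rect(m,P,.106),np.median(Z[m]))
q=P[cv2.erode(m.astype(np.uint8),np.ones((5,5)))>0]
print(np.linalg.lstsq(np.c_[q[:,:2]-[.535,-.017],np.ones(len(q))],q[:,2],rcond=None)[0].round(4))
p,_=look('scene'); cv2.imwrite("pics/scene8.png",p[:,:,::-1])
E
```

```text
time_s: 48.5
position: [0.5374, -0.0192, 0.2378]
tcp_rot: [[-0.038, 0.999, -0.009], [0.999, 0.038, -0.011], [-0.01, -0.009, -1.0]]
force: [0.9, -0.6, 0.6]
opening: 0.683
time_s: 49.2
position: [0.5457, -0.2494, 0.2397]
tcp_rot: [[-0.037, 0.999, -0.01], [0.999, 0.036, -0.009], [-0.009, -0.01, -1.0]]
force: [-0.2, -0.3, -0.1]
opening: 0.69
(array([579.1, 388.9]), -86.4, 77.5, 50.6) ridge (array([579.1, 389.2]), -85.5, 54.8, 12.8) z 0.0735
(array([494.4, 380.7]), -86.2, 79.1, 50.7) ridge (array([494.1, 382.2]), -85.7, 57.0, 12.5) z 0.0715
(array([407.8, 376.6]), -86.4, 81.8, 51.2) ridge (array([407.4, 375.6]), -85.6, 54.8, 12.2) z 0.0718
lid (array([535.3, -17.6]), 2.0, 241.4, 120.1) (array([534.8, -17.7]), 2.1, 240.7, 119.8) 0.10641278578167546
[-0.001   0.0028  0.1065]
```

View pics/scene8.png

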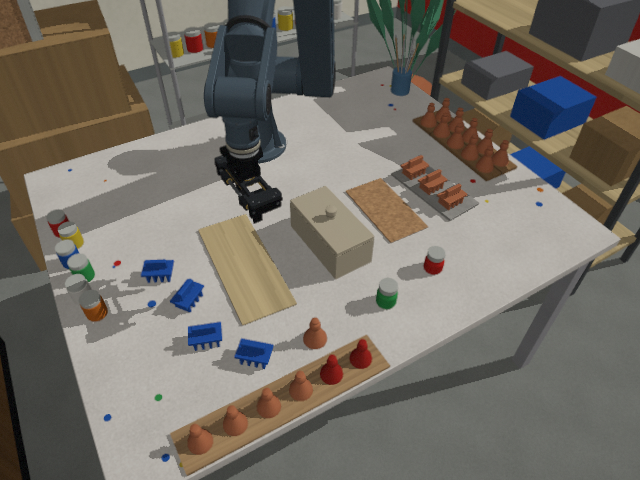

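The lid sits square on the saggar at (330,230), three combs stand upright on the slab at (435,185), the board is empty, and the figure, jars and blue look-alikes are where they were. I'll hand it in.

```bash
python3 -c "
from rig import bot
print(bot.hand_in())"
```

```text
the job is handed in; nothing more can be done
None
```

The job is done and handed in at about 49 s, against the 208 s limit. I set the lid on the cork mat and moved the three fired combs onto the slab. I then seated the three raw combs in bays 0, 1 and 2 and put the lid back.

**Last checks:**
- **Lid:** it is within 1 mm and about 0.1° of the saggar and level, with its top at 106 mm.
- **Raw combs:** their ridge tops read 86–87 mm before the lid went on, against 86 mm for fully seated.
- **Fired combs:** all three stand upright on the slab.
- **Bystanders:** the figure, the jars and the blue look-alikes look unmoved in the last picture.

**What disagreed:**
- At the slab, arm and camera positions differed by 2–4 mm.
- The first fired comb met the slab with about 26 N at the wrist, and the bay 2 comb seated with about 18 N. Both are below the limits.
- The lid hung about 2° tilted while carried, but levelled when it touched the rim.
- I saw no sign of anything being knocked aside.

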